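# Start a relay test on the bench tester

### The job

Start a test of the relay in the grey bench tester: push the blue-topped relay fully home in its white socket, then switch the orange rocker on by pressing its raised, white-striped end all the way down, then press the green button fully in and let it come back up. Only press: do not pull the relay up, keep to that order, do not press the red button, and leave the loose things (spare relay, tape roll, red spool, screwdriver) where they are.

Things in the scene. Friction and masses are not known exactly. Their poses are not given: they have to be found in the camera images.
- tester: Grey box fixed to the bench, 240 (x) x 300 (y) x 50 mm high; origin at the centre of its underside, so its flat deck lies 50 mm above. It carries relay socket, orange rocker, green button and red button, one near each corner of the deck (60 mm along x, 80 mm along y from its centre); which is where varies.
- relay_top (a point): Centre of the top face (34 x 34 mm, blue label) of the black relay that stands in a white socket on the deck; moves with the relay. With the relay home this face is 38 mm above the deck; now it stands 7 to 10 mm higher. z up. The socket (40 mm square, 16 mm high, on a 58 mm square plate) is fixed to the deck.
- relay (a joint): How far the relay has slid down, in m: about 0 to 0.003 at the start (10 to 7 mm proud), 0.010 is fully home at a hard stop, negative means it is being pulled out. It slides down with about 5 N of friction, more when fast, and stays where it is left.
- rocker_on_end (a point): Where to press the orange rocker: middle of its white-striped ON half, 19 mm from the pivot; moves with it. Cap V-shaped, 28 mm wide, two flat halves each 26 mm long. Off: the ON half slopes up 0.40 rad outward (this point 24 mm above the deck, tip 27 mm), the other lies flat. On: the ON half lies flat, 17 mm above the deck. Black bezel 68 x 42 mm, 12 mm high.
- rocker (a joint): Rocker angle in rad: 0 to 0.05 at the start (off), 0.40 fully on at a hard stop. About 0.06 N m of friction (3 N at the pressing point); it stays where it is left.
- start_top (a point): Centre of the top of the green round button (32 mm diameter, in an aluminium collar 48 mm in diameter and 12 mm high). Released, the top is 22 mm above the deck; it goes straight down 6 mm. z up.
- start (a joint): Travel of the green button in m: 0 released, 0.006 fully in. Spring: moves from 1.5 N, fully in at 5 N; springs back.
- stop_top (a point): Centre of the top of the red round button, same size and spring as the green one. Not to be pressed.
- stop (a joint): Travel of the red button in m: 0 released, 0.006 fully in.
- spare_relay: Loose black spare relay with two brass blades, 26 x 34 x 28 mm high, no blue label, lying near the middle of the tester's deck. Origin at the centre of its underside. To be left alone.
- tape: Loose roll of black tape lying flat on the bench, 90 mm diameter, 19 mm high. Origin at the centre of its underside. To be left alone.
- spool: Loose empty red plastic spool standing on the bench, 64 mm diameter, 48 mm high. Origin at the centre of its underside. To be left alone.
- driver: Loose screwdriver with a blue handle lying on the bench along its own x axis, about 200 mm long and under 35 mm high. To be left alone.

How it is judged:
By the outcome, as a careful person would: the job done as asked, in the order asked, and still so for the second after the job is handed in, with the robot touching nothing.
It also fails if it takes over 48 s, if anything falls off the work surface, if the arm or the gripper's body presses on something with over 40 N, if the wrist force passes 120 N, or if a joint passes its speed limit or range.

### The arm

A 6-joint arm with a two-finger parallel gripper is mounted at the origin on the work surface. World frame = base frame: x ahead of the robot, y to its left, z up, the work surface at z = 0. Lengths are in mm, angles in degrees, forces in N, time in s.
With the tool pointing down it reaches from about 350 to 850 mm from the base axis. Payload 8.1 kg.
Tool frame: the origin (TCP) lies between the finger pads; the fingertips stand 22 mm ahead of it and the grasp point (between the pads) lies 3 mm ahead of it; z points along the fingers, y is the line along which they close (so a half turn about z gives the same grasp; the last joint's range is limited). The gripper opens to 85 mm and grips with 20 to 120 N. Pads are 22 mm wide; open, the fingers measure 114 mm over their backs; the gripper's body (76 mm by 85 mm) begins 54 mm behind the grasp point. The pads swing forward as they close: fully open they stand 13 mm farther back than shut.
Start: joints at [72.456, 7.471, 85.268, -0, 87.261, -4.893], TCP at [131.384, 585.443, 253.292] pointing down, gripper open.
Joint ranges: [-169.43, 169.43], [-51.17, 129.36], [1.28, 143.12], [-76.62, 256.62], [0, 156.53], [-152.29, 152.29]. Speed limits (degrees/s): [136.94, 136.94, 159.86, 180, 180, 180].

### API

Orientations are given as [roll, pitch, yaw] about the fixed x, y, z axes, in that order (R = Rz(yaw) Ry(pitch) Rx(roll)).
In Python, from bench import r, vision gives the robot as it stands.
- The arm moves only by the tool step_arm, never from a script. Its argument "targets" is a list that holds one entry, the list of rows, each a list of 6 numbers: the shift along the world's x, y, z in mm, then the turn, a rotation vector about the world's x, y, z in rad. In form: [[[x, y, z, rx, ry, rz], ...]]. A call has 1 to 12 rows; each row is the pose to reach, as a shift and turn from the pose commanded when the call began; what a row does not reach only later rows make up. A row lasts 1/12 s, in which the tool goes at most 41.7 mm and 7.16 degrees, less where a joint would pass 70% of its speed; a pose out of reach is approached as far as the arm can. A call with a gripper value outside its range is refused whole. "fingers" is the gripper's target within -1 to 1 (shut at 1, half-way at 0, fully open at -1), set as the call begins (left out, the last holds). The fingers move at their own pace and stop on an object; "newtons" is the grip in N (left out, the last holds). Time passes only in rows, so rows that repeat a pose let the fingers close. It gives the time, the measured TCP pose, the force, the opening and the grip force at its end, in the units of the state.
- r.sense(): the state, without advancing time (a new reading comes with each control period).
- vision.snapshot(name): name is "side" or "top"; returns a dict with "img" (420x560x3 uint8, blue, green, red), "mtx" (3x3 intrinsics, pixels), "eye" and "attitude" of the camera in the world. Camera axes: x right, y up, looking along -z (the intrinsics and any distortion apply to the point x, -y, -z); pixel columns grow to the right and rows downward; lengths in mm; the calibration is good to about 2 mm. A picture is of the moment at which its call begins. There is no depth.
- r.hand_in(): hands the job in; it is judged then, once.
The state is a dict: "time": time; "joint_pos": joint angles; "qd": joint speeds; "joint_efforts": joint torques, N m; "tool_pos": TCP position; "tcp_rot": TCP orientation; "ft_force": force on the tool from outside, world axes, zero at the start; "wrist_torque": the same for the moment, N m; "finger_gap": finger opening in mm; "grip_force": force on a finger pad.
Only numpy, scipy, OpenCV 4.12 (cv2) and the standard library are available. Lean on these libraries where they do the work, as an engineer would, in place of code of your own. Each camera call takes 0.05 s, during which the arm holds its last target. There are 200 camera calls.

## Working session

There is one attempt and no reset: what is moved stays moved. The work goes in short steps, Python scripts to look and compute and a tool call to move; the robot and the scene stay as the last step left them, time stands still between calls to the robot, and variables do not carry over. Pictures are saved under pics/ and viewed, at most 10 in all, crops included, and the job is handed in when it is done.

Besides the shell and the picture viewer there is one more tool, called after "Request:" in YAML: its name, and indented under it one key for each argument. step_arm: Moves the arm, as the interface text tells. Its arguments: {"type":"object","properties":{"targets":{"type":"array"},"fingers":{"type":"number"},"newtons":{"type":"number"}},"required":["targets"]}

```bash
mkdir -p pics; python3 - <<'E'
from bench import r, vision
import cv2,pickle
d={}
for n in("top","side"):
    s=vision.snapshot(n); d[n]=s; cv2.imwrite(f"pics/{n}0.png",s["img"]); print(n,{k:v for k,v in s.items() if k!="img"})
pickle.dump(d,open("s0.pkl","wb")); print(r.sense())
E
```

```text
top {'mtx': array([[428.639608  ,   0.        , 284.90490007],
       [  0.        , 428.639608  , 207.77965471],
       [  0.        ,   0.        ,   1.        ]]), 'eye': array([ 422.77852059,    2.74561473, 1033.55889451]), 'attitude': array([ 10.36692098,   0.4007584 , -90.20658258])}
side {'mtx': array([[379.18455628,   0.        , 282.24813476],
       [  0.        , 379.18455628, 203.34090589],
       [  0.        ,   0.        ,   1.        ]]), 'eye': array([557.92623288, 539.93842562, 624.12250114]), 'attitude': array([  45.12661426,   -1.11418272, -177.23411633])}
{'time': 0.1, 'joint_pos': array([ 7.24560592e+01,  7.51161831e+00,  8.53237227e+01, -5.48222085e-05,
        8.72605585e+01, -4.89085925e+00]), 'qd': array([ 0.06186869, -0.11775374, -0.15408457, -0.08768196, -0.01062881,
       -0.06335069]), 'joint_efforts': array([ 1.71188902e-03, -5.70953357e+01, -5.01939583e+01, -1.49478869e-04,
        8.16262123e-03, -7.38570225e-05]), 'tool_pos': array([131.24622807, 585.00132983, 252.33401483]), 'tcp_rot': array([-1.79904445e+02, -8.12164333e-03,  1.67346914e+02]), 'ft_force': array([ 0.10675681, -0.16904075, -0.26915793]), 'wrist_torque': array([ 0.02667551, -0.02488695, -0.00113302]), 'grip_force': 0.0, 'finger_gap': 85.61083654221729}
```

View pics/top0.png

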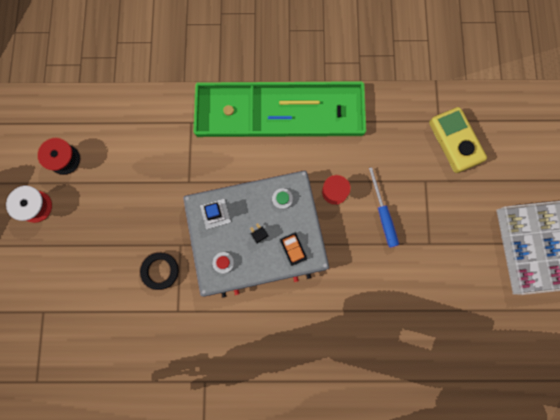

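View pics/side0.png

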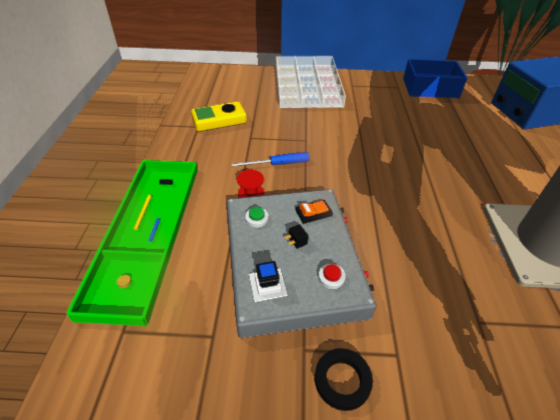

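```bash
cat > h.py <<'E'
import numpy as np,cv2
from scipy.spatial.transform import Rotation as R
def ray(s,px,z):
    p=cv2.undistortPoints(np.array([[px]],float),s["mtx"],None)[0,0]
    d=R.from_euler("xyz",s["attitude"],degrees=True).apply([p[0],-p[1],-1])
    return s["eye"]+d*(z-s["eye"][2])/d[2]
def proj(s,P):
    c=R.from_euler("xyz",s["attitude"],degrees=True).inv().apply(np.array(P)-s["eye"])
    c=c*[1,-1,-1]; return (s["mtx"]@(c/c[2]))[:2]
def blob(s,box,lo,hi):
    x0,y0,x1,y1=box; m=cv2.inRange(cv2.cvtColor(s["img"],cv2.COLOR_BGR2HSV)[y0:y1,x0:x1],lo,hi)
    n,l,st,c=cv2.connectedComponentsWithStats(m); k=1+np.argmax(st[1:,4]); return c[k]+[x0,y0],st[k,4]
E
python3 - <<'E'
import pickle,cv2,numpy as np
from h import *
d=pickle.load(open("s0.pkl","rb"))
B={"top":(180,165,330,300),"side":(225,185,375,330)}
C={"relay":((105,150,60),(125,255,255),95+1.5),"green":((50,120,50),(85,255,255),72),"red":((0,150,60),(4,255,255),72),"orange":((6,150,80),(20,255,255),68)}
for n in B:
    for k,(lo,hi,z) in C.items():
        b=B[n]
        if k=="red": b=(205,245,240,280) if n=="top" else (315,255,350,290)
        p,a=blob(d[n],b,lo,hi); print(n,k,p.round(1),a,ray(d[n],p,z).round(1))
a=d["top"]["img"][165:305,180:335]; b=d["side"]["img"][185:335,220:375]
cv2.imwrite("pics/c0.png",np.hstack([cv2.resize(a,(400,400),interpolation=2),cv2.resize(b,(400,400),interpolation=2)]))
E
```

```text
top relay [211.9 210.4] 148 [589.2 171.   96.5]
top green [282.1 197.6] 102 [622.5  15.1  72. ]
top red [222.5 262. ] 113 [476.3 148.4  72. ]
top orange [294.4 251.7] 245 [499.1 -12.2  68. ]
side relay [267.  269.5] 215 [591.1 168.7  96.5]
side green [256.2 213.1] 162 [624.9  16.6  72. ]
side red [332.  272.2] 228 [478.8 150.1  72. ]
side orange [360.6 218.1] 1995 [414.8  12.8  68. ]
```

View pics/c0.png

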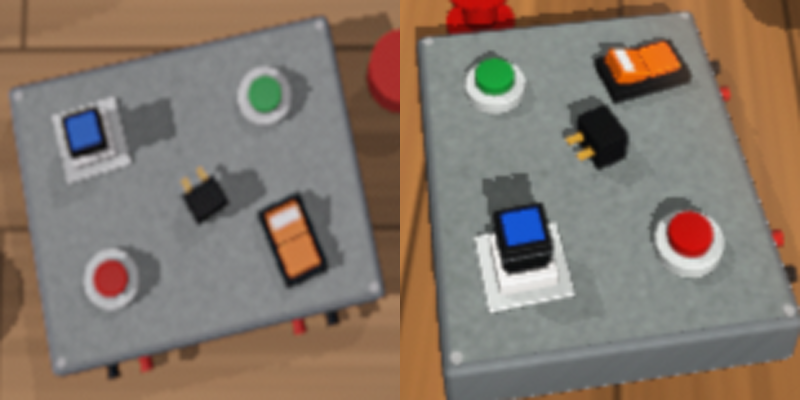

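```bash
python3 - <<'E'
import pickle
from h import *
d=pickle.load(open("s0.pkl","rb"))
for n,b,w in(("top",(278,230,310,270),None),("side",(292,192,336,224),None)):
    s=d[n]
    po,ao=blob(s,b,(5,130,80),(20,255,255))
    x0,y0,x1,y1=b; h=cv2.cvtColor(s["img"],cv2.COLOR_BGR2HSV)[y0:y1,x0:x1]
    ps,as_=blob(s,b,(0,0,190),(180,110,255))
    bl=cv2.inRange(h,(0,0,0),(180,255,45)); print(n,po,ao,ps,as_,"orange",ray(s,po,68).round(1),"stripe",ray(s,ps,74).round(1))
    m=cv2.inRange(h,(5,130,80),(20,255,255))|cv2.inRange(h,(0,0,190),(180,110,255))
    c=max(cv2.findContours(m,0,1)[0],key=cv2.contourArea)+np.array([x0,y0])
    q=cv2.boxPoints(cv2.minAreaRect(c)); print([ray(s,p,70).round(1)[:2].tolist() for p in q])
E
```

```text
top [293.74275362 250.17028986] 276 [289.88333333 240.96666667] 60 orange [502.4 -10.7  68. ] stripe [522.6  -2.1  74. ]
[[526.6, 16.9], [539.2, -12.3], [487.2, -34.5], [474.8, -5.5]]
side [314.16447368 208.19078947] 304 [306.51612903 207.16129032] 31 orange [507.9  -8.9  68. ] stripe [524.   -4.9  74. ]
[[540.8, -18.6], [481.6, -36.0], [478.6, 4.4], [535.7, 20.6]]
```

Request:
step_arm:
  targets:
    - [[460, -415, -60, 0, 0, 0.42], [460, -415, -60, 0, 0, 0.42], [460, -415, -60, 0, 0, 0.42], [460, -415, -60, 0, 0, 0.42], [460, -415, -60, 0, 0, 0.42], [460, -415, -60, 0, 0, 0.42], [460, -415, -60, 0, 0, 0.42], [460, -415, -60, 0, 0, 0.42], [460, -415, -60, 0, 0, 0.42], [460, -415, -60, 0, 0, 0.42], [460, -415, -60, 0, 0, 0.42], [460, -415, -60, 0, 0, 0.42]]
  fingers: 1
  newtons: 40

```text
time: 1.1
tool_pos: [497.0, 254.7, 205.2]
tcp_rot: [-180.0, -0.0, -168.6]
ft_force: [1.3, 1.0, -0.2]
finger_gap: -0.1
grip_force: 0.0
```

Request:
step_arm:
  targets:
    - [[0, 0, 0, 0, 0, 0], [0, 0, 0, 0, 0, 0], [0, 0, 0, 0, 0, 0]]

```text
time: 1.35
tool_pos: [495.8, 256.3, 205.2]
tcp_rot: [180.0, -0.1, -168.7]
ft_force: [-0.4, 0.2, -0.0]
finger_gap: -0.2
grip_force: 0.0
```

Request:
step_arm:
  targets:
    - [[31, -29, -18, 0, 0, 0], [62, -58, -36, 0, 0, 0], [94, -86, -53, 0, 0, 0], [94, -86, -53, 0, 0, 0], [94, -86, -53, 0, 0, 0], [94, -86, -53, 0, 0, 0], [94, -86, -53, 0, 0, 0]]

```text
time: 1.93
tool_pos: [589.3, 172.3, 153.4]
tcp_rot: [180.0, 0.0, -168.5]
ft_force: [0.2, 0.3, 0.3]
finger_gap: -0.3
grip_force: 0.0
```

```bash
python3 - <<'E'
from bench import r, vision
from h import *
o=[]
for n,(x,y) in(("top",(175,160)),("side",(215,180))):
    s=vision.snapshot(n); o.append(cv2.resize(s["img"][y:y+150,x:x+150],(400,400),interpolation=2))
    print(n,proj(s,r.sense()["tool_pos"]-[0,0,22]))
cv2.imwrite("pics/c1.png",np.hstack(o))
E
```

```text
top [208.36540073 207.39178303]
side [267.66647071 258.46668714]
```

View pics/c1.png

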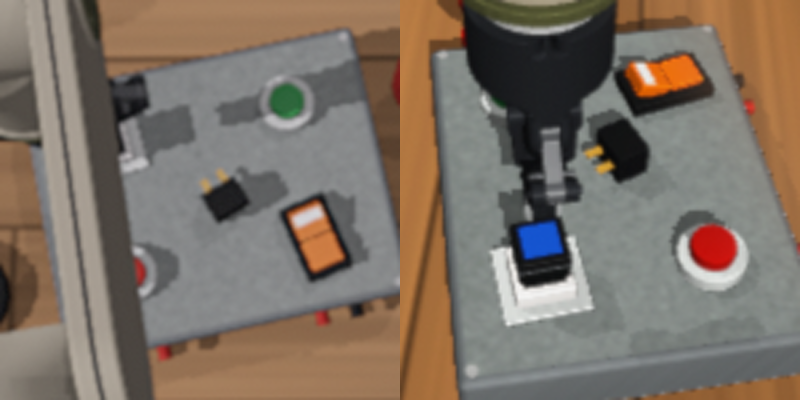

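Request:
step_arm:
  targets:
    - [[1, -1, -10, 0, 0, 0], [1, -2, -20, 0, 0, 0], [1, -2, -28, 0, 0, 0], [1, -2, -30, 0, 0, 0], [1, -2, -32, 0, 0, 0], [1, -2, -34, 0, 0, 0], [1, -2, -36, 0, 0, 0], [1, -2, -38, 0, 0, 0], [1, -2, -38, 0, 0, 0]]

```text
time: 2.78
tool_pos: [591.2, 168.5, 114.9]
tcp_rot: [180.0, 0.0, -168.6]
ft_force: [-0.8, -0.4, 0.5]
finger_gap: -0.6
grip_force: 0.2
```

Request:
step_arm:
  targets:
    - [[0, 0, -1, 0, 0, 0], [0, 0, -2, 0, 0, 0]]

```text
time: 2.95
tool_pos: [591.3, 168.5, 113.2]
tcp_rot: [-180.0, 0.0, -168.6]
ft_force: [-2.0, -1.0, 4.9]
finger_gap: 0.1
grip_force: 2.4
```

Contact, sliding at about 5 N. Continue to the stop.

Request:
step_arm:
  targets:
    - [[0, 0, -1, 0, 0, 0], [0, 0, -2, 0, 0, 0], [0, 0, -2.5, 0, 0, 0]]

```text
time: 3.2
tool_pos: [591.3, 168.6, 110.3]
tcp_rot: [-180.0, 0.0, -168.6]
ft_force: [-2.6, -1.2, 4.7]
finger_gap: 0.3
grip_force: 2.3
```

Request:
step_arm:
  targets:
    - [[0, 0, -0.5, 0, 0, 0], [0, 0, -1, 0, 0, 0], [0, 0, -1, 0, 0, 0]]

```text
time: 3.45
tool_pos: [591.4, 168.6, 110.0]
tcp_rot: [-180.0, 0.0, -168.6]
ft_force: [-3.7, -0.4, 8.8]
finger_gap: -0.3
grip_force: 4.5
```

Request:
step_arm:
  targets:
    - [[0, 0, -0.7, 0, 0, 0], [0, 0, -1.4, 0, 0, 0], [0, 0, -1.4, 0, 0, 0]]

```text
time: 3.7
tool_pos: [591.5, 168.6, 109.9]
tcp_rot: [-180.0, 0.1, -168.6]
ft_force: [-8.2, -2.6, 17.6]
finger_gap: 0.0
grip_force: 8.7
```

Request:
step_arm:
  targets:
    - [[0, 0, 20, 0, 0, 0], [0, 0, 50, 0, 0, 0], [-15, -38, 50, 0, 0, 0.12], [-30, -76, 50, 0, 0, 0.12], [-45, -114, 50, 0, 0, 0.12], [-60, -152, 50, 0, 0, 0.12], [-67, -171, 50, 0, 0, 0.12], [-67, -171, 50, 0, 0, 0.12], [-67, -171, 50, 0, 0, 0.12], [-67, -171, 50, 0, 0, 0.12], [-67, -171, 50, 0, 0, 0.12]]

```text
time: 4.62
tool_pos: [524.4, -1.6, 157.7]
tcp_rot: [180.0, 0.0, -161.7]
ft_force: [-1.0, 0.5, -0.6]
finger_gap: -0.3
grip_force: 0.0
```

```bash
python3 - <<'E'
from bench import r, vision
from h import *
s=vision.snapshot("side"); print(r.sense()["tool_pos"],r.sense()["ft_force"])
cv2.imwrite("pics/c2.png",cv2.resize(s["img"][150:330,210:390],(600,600),interpolation=2))
p,a=blob(s,(225,230,300,300),(105,150,60),(125,255,255)); print(p,a,ray(s,p,88))
E
```

```text
[524.38958381  -1.53391134 157.68157462] [ 0.607103    0.38915719 -0.40917736]
[267.02369668 272.30331754] 211 [591.24369416 168.51478012  88.        ]
```

View pics/c2.png

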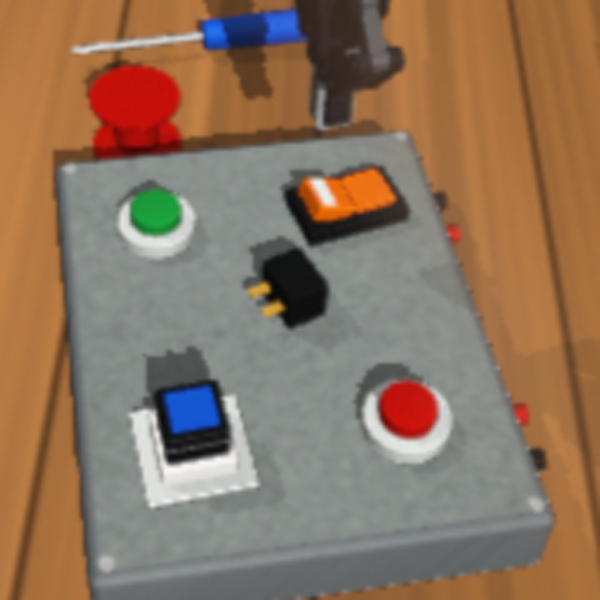

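Request:
step_arm:
  targets:
    - [[0, -1, -20, 0, 0, 0], [0, -1, -40, 0, 0, 0], [0, -1, -50, 0, 0, 0], [0, -1, -54, 0, 0, 0], [0, -1, -56, 0, 0, 0], [0, -1, -58, 0, 0, 0], [0, -1, -60, 0, 0, 0]]

```text
time: 5.25
tool_pos: [524.9, -3.4, 98.8]
tcp_rot: [-180.0, 0.1, -161.7]
ft_force: [0.7, -0.4, 1.4]
finger_gap: -0.0
grip_force: 0.0
```

Request:
step_arm:
  targets:
    - [[0, 0, -1.5, 0, 0, 0], [0, 0, -3, 0, 0, 0], [0, 0, -4, 0, 0, 0]]

```text
time: 5.5
tool_pos: [525.5, -3.3, 95.1]
tcp_rot: [-180.0, 0.2, -161.7]
ft_force: [2.0, 0.8, 3.0]
finger_gap: 0.2
grip_force: 2.0
```

Request:
step_arm:
  targets:
    - [[0, 0, -1.5, 0, 0, 0], [0, 0, -3, 0, 0, 0], [0, 0, -4, 0, 0, 0]]

```text
time: 5.75
tool_pos: [524.5, -3.7, 90.1]
tcp_rot: [-180.0, 0.0, -161.7]
ft_force: [1.9, 0.3, 3.5]
finger_gap: -0.2
grip_force: 1.7
```

Request:
step_arm:
  targets:
    - [[0, 0, -1, 0, 0, 0], [0, 0, -2, 0, 0, 0], [0, 0, -2, 0, 0, 0]]

```text
time: 6.0
tool_pos: [524.3, -3.7, 88.7]
tcp_rot: [-180.0, 0.0, -161.7]
ft_force: [-2.0, 0.4, 12.6]
finger_gap: -0.1
grip_force: 6.0
```

Request:
step_arm:
  targets:
    - [[0, 0, -0.7, 0, 0, 0], [0, 0, -1.2, 0, 0, 0], [0, 0, -1.2, 0, 0, 0]]

```text
time: 6.25
tool_pos: [524.3, -3.7, 88.6]
tcp_rot: [-180.0, 0.0, -161.7]
ft_force: [-7.4, 1.0, 21.5]
finger_gap: -0.2
grip_force: 11.1
```

Request:
step_arm:
  targets:
    - [[0, 0, 20, 0, 0, 0], [0, 0, 50, 0, 0, 0], [33, 7, 50, 0, 0, 0], [66, 13, 50, 0, 0, 0], [99, 19, 50, 0, 0, 0], [99, 19, 50, 0, 0, 0], [99, 19, 50, 0, 0, 0], [99, 19, 50, 0, 0, 0]]

```text
time: 6.92
tool_pos: [621.6, 15.4, 134.9]
tcp_rot: [179.9, -0.2, -161.7]
ft_force: [-0.0, -0.2, 0.3]
finger_gap: 0.1
grip_force: 0.0
```

```bash
python3 - <<'E'
from bench import r, vision
from h import *
s=vision.snapshot("side"); print(r.sense()["tool_pos"],r.sense()["ft_force"])
cv2.imwrite("pics/c3.png",cv2.resize(s["img"][150:330,210:390],(600,600),interpolation=2))
E
```

```text
[621.58613227  15.33131573 135.53779314] [ 0.10128421  0.16867687 -0.24035032]
```

View pics/c3.png

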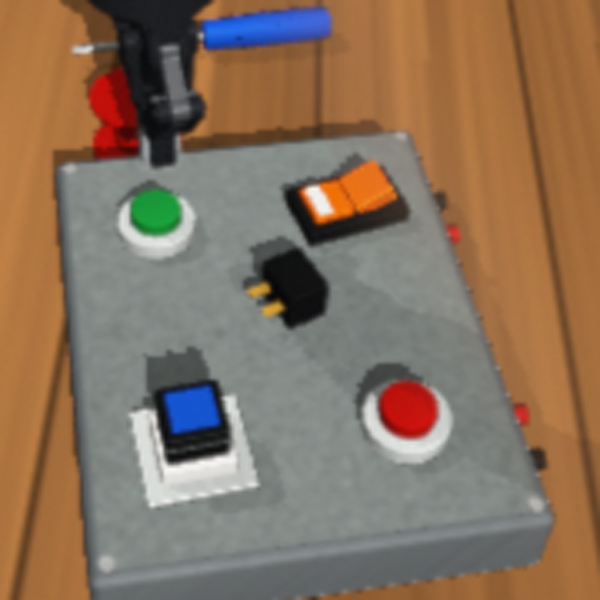

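The picture shows the rocker on: its striped half lies flat and the other half is raised. The relay is home. The green button is next.

Request:
step_arm:
  targets:
    - [[1.5, 0, -20, 0, 0, 0], [1.5, 0, -34, 0, 0, 0], [1.5, 0, -38, 0, 0, 0], [1.5, 0, -41, 0, 0, 0], [1.5, 0, -43, 0, 0, 0], [1.5, 0, -45, 0, 0, 0], [1.5, 0, -46, 0, 0, 0]]

```text
time: 7.55
tool_pos: [624.8, 15.4, 91.4]
tcp_rot: [-180.0, 0.0, -161.7]
ft_force: [-2.4, -0.5, 2.9]
finger_gap: 0.4
grip_force: 1.5
```

Request:
step_arm:
  targets:
    - [[0, 0, -1, 0, 0, 0], [0, 0, -2, 0, 0, 0], [0, 0, -2.5, 0, 0, 0], [0, 0, -2.5, 0, 0, 0]]

```text
time: 7.88
tool_pos: [624.9, 15.4, 88.6]
tcp_rot: [-180.0, 0.0, -161.7]
ft_force: [-2.4, -0.8, 4.6]
finger_gap: 0.2
grip_force: 2.3
```

Request:
step_arm:
  targets:
    - [[0, 0, -0.8, 0, 0, 0], [0, 0, -1.6, 0, 0, 0], [0, 0, -2, 0, 0, 0], [0, 0, -2, 0, 0, 0]]

```text
time: 8.22
tool_pos: [625.0, 15.5, 87.9]
tcp_rot: [-180.0, 0.0, -161.7]
ft_force: [-7.0, 0.3, 14.5]
finger_gap: 0.1
grip_force: 7.4
```

The button is fully in against its stop: 14.5 N at z 88. Now I'll lift off and check.

Request:
step_arm:
  targets:
    - [[0, 0, 10, 0, 0, 0], [0, 0, 40, 0, 0, 0], [0, 0, 80, 0, 0, 0], [0, 0, 120, 0, 0, 0], [0, 0, 130, 0, 0, 0], [0, 0, 130, 0, 0, 0], [0, 0, 130, 0, 0, 0], [0, 0, 130, 0, 0, 0], [0, 0, 130, 0, 0, 0]]

```text
time: 8.97
tool_pos: [623.5, 15.6, 213.9]
tcp_rot: [179.9, -0.2, -161.7]
ft_force: [0.3, -0.5, -1.3]
finger_gap: -0.3
grip_force: 0.0
```

```bash
python3 - <<'E'
from bench import r, vision
from h import *
s=vision.snapshot("side"); print(r.sense()["tool_pos"],r.sense()["ft_force"])
cv2.imwrite("pics/c4.png",cv2.resize(s["img"][150:330,210:390],(600,600),interpolation=2))
E
```

```text
[623.55321789  15.5667817  213.90191976] [ 0.88860424  0.58587645 -0.77785186]
```

View pics/c4.png

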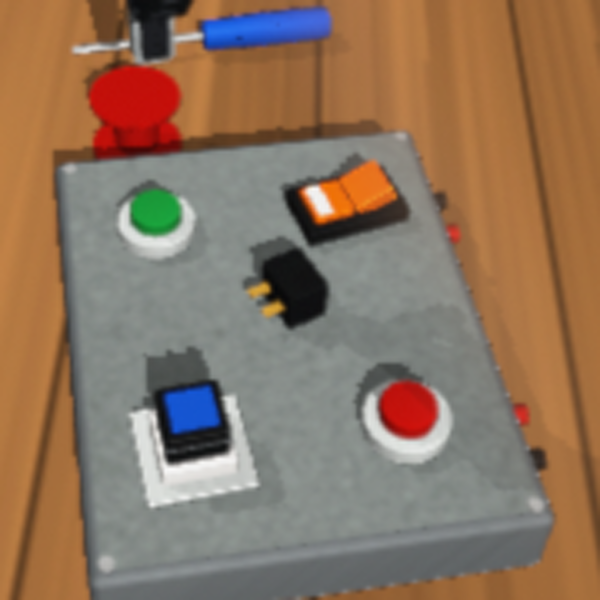

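The picture shows the relay home, the rocker on, the green button back up at about (155,212), and the spare relay, spool and screwdriver not moved.

```bash
python3 -c "
from bench import r
print(r.hand_in())"
```

```text
the job is handed in; nothing more can be done
None
```

The job is done and handed in at about 9 s: relay pushed home, rocker switched on, green button pressed fully and back up, in that order, with the red button not pressed and none of the loose things touched.

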